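# Drain a casting mould and hold it over its drying bat

## Robot

A 6-joint arm with a two-finger parallel gripper is mounted at the origin on the work surface. World frame = base frame: x ahead of the robot, y to its left, z up, the work surface at z = 0. Lengths are in m, angles in degrees, forces in N, time in s.
With the tool pointing down it reaches from about 0.375 to 0.75 m from the base axis. Payload 9 kg.
Tool frame: the origin (TCP) lies at the very end of the fingers, on their centre line; the grasp point (between the pads) lies 19 mm behind it; z points along the fingers, y is the direction in which the jaws open and shut (so a half turn about z gives the same grasp; the last joint's range is limited). The gripper opens to 85 mm and grips with 20 to 120 N. Pads are 22 mm wide; open, the fingers measure 114 mm over their backs; the gripper's body (76 mm by 85 mm) begins 54 mm behind the grasp point. The pads swing forward as they close: fully open they stand 13 mm farther back than shut.
Start: joints at [-82.374, 5.964, 5.575, 89.605, 0, 77.527], TCP at [0.206, -0.563, 0.231] pointing down, gripper open.
Joint ranges: [-171.21, 171.21], [-48.23, 106.86], [-62.78, 66.21], [-105.2, 120.99], [-86.42, 89.51], [-180, 180]. Speed limits (degrees/s): [127.2, 127.2, 147.25, 180, 180, 180].

## Interface

Orientations are given as a 3x3 rotation matrix whose columns are the frame's x, y, z axes.
In Python, from rig import manip gives the robot as it stands. The module is installed in compiled form; this text tells all that it offers.
- The arm moves only by the tool carry_out, never from a script. Its argument "commands" is a list of rows, each an object with "slide": the shift along the tool's x, y, z in m, a list of three; "dr": the turn, a rotation vector about the tool's x, y, z in rad, a list of three; "gripper": the opening in per cent of the stroke, from 0 (shut) to 100 (fully open). In form: [{"slide": [x, y, z], "dr": [wx, wy, wz], "gripper": gripper}, ...]. A call has 1 to 12 rows; each row is the pose to reach, as a shift and turn from the pose commanded when the call began, along the tool's axes at that moment; what a row does not reach only later rows make up. A row lasts 1/12 s, in which the tool goes at most 41.7 mm and 7.16 degrees, less where a joint would pass 70% of its speed; a pose out of reach is approached as far as the arm can. A call with a gripper value outside its range is refused whole. The fingers move at their own pace and stop on an object; "force" is the grip in N (left out, the last holds). Time passes only in rows, so rows that repeat a pose let the fingers close. It gives the time, the measured TCP pose, the force and the opening at its end, in the units of the state.
- manip.read_state(): the state, without advancing time (a new reading comes with each control period).
- manip.camera(name): name is "side" or "top"; returns a dict with "color" (384x512x3 uint8, red, green, blue), "vfov" (degrees; the focal length in pixels is half the picture's height over the tangent of half this angle, whatever the lens; pixels are square), "cx", "cy" (the principal point, pixels), "cam_to_world" (4x4, takes a point from camera to world coordinates). Camera axes: x right, y up, looking along -z (the intrinsics and any distortion apply to the point x, -y, -z); pixel columns grow to the right and rows downward; lengths in m; the calibration is good to about 2 mm. A picture is of the moment at which its call begins. There is no depth.
- manip.hand_in(): hands the job in, once; it reports no verdict.
Trained networks look in a picture, given as the dict that the camera call returned (one of the last four; its "shot" number tells which), for a name from the list of things; names that differ only in an ending like _2 or _b are one class to them, and where a whole thing is asked for, a point or a joint stands for the part that bears it (a point fixed in the world has none). Each returns a list of dicts, best first, with "score" (0 to 1); they miss things now and then, are a little off and sometimes report something else, mostly with a low value. They report only what shows in the picture. A call takes as long as a camera call. They do not tell look-alikes from the thing itself.
- manip.spot_in(name, picture): "centre" ([column, row] in pixels, amid what is visible of it).
- manip.cut_out(name, picture): "pixels" (384x512 bool, what is visible of it) and "centre" ([column, row] in pixels, amid what is visible of it).
- manip.tip_of(name, picture): "centre" ([column, row] in pixels: a listed point, or the origin of a listed thing).
The state is a dict: "t": time; "qpos": joint angles; "joint_vel": joint speeds; "joint_torque": joint torques, N m; "tcp_pos": TCP position; "tool_rot": TCP orientation; "ft_force": force on the tool from outside, world axes, zero at the start; "wrist_torque": the same for the moment, N m; "width": opening from 0.0 (shut) to 1.0 (fully open).
Only numpy, scipy, OpenCV 4.12 (cv2) and the standard library are available. Lean on these libraries where they do the work, as an engineer would, in place of code of your own. Each camera call takes 0.05 s, during which the arm holds its last target.

## Task

Pick up the rectangular plaster mould, tip it to about 45 degrees with its mouth over the ceramic draining bowl, hold it so for two seconds without tipping it past 60, and bring it level again. Then carry it, kept level, over the wooden splash board to the dry side and finish holding it about one centimetre above the rectangular plaster bat, centred and with its long sides parallel to the bat's, never touching the bat, so that I can slide spacer sticks underneath: do not put it down or let go. Do not bump the splash board, and leave everything else where it is.

Things in the scene. Friction and masses are not known exactly. Their poses are not given: they have to be found in the camera images.
- mould: The mould: loose rectangular open-topped plaster block, off-white, 80 (its x) by 56 (its y) by 70 mm high, walls and floor 12 mm, about 0.26 kg, a flat black rubber band round it 12 mm above its foot. Origin: centre of its underside; z points up out of its mouth. It can be gripped across its 56 mm width. It starts upright on the wet side (-y side of the splash board).
- mould_mouth (a point): Centre of the mould's open top, 70 mm above its origin along its z axis.
- bowl: Draining bowl: white ceramic, round, fixed, 150 mm across the rim, 60 mm high, on the wet side. Origin: centre of its underside.
- drying_bat: Drying bat, the target: fixed rectangular off-white plaster slab, 96 (its x) by 72 (its y) by 25 mm high, on the dry side (+y side of the splash board). Origin: centre of its underside.
- bat_top (a point): Centre of the drying bat's top face, 25 mm above its origin, axes as the bat's.
- splash_board: Splash board between wet and dry side: fixed upright wooden board 500 mm long (its x), 9 mm thick (its y), 120 mm high, on two low feet 45 mm wide. Origin: underside, mid-length; its +y is the dry side.
- round_mould: Bystander: loose round plaster mould, open-topped, 68 mm across, 70 mm high, wet side. Origin: centre of underside.
- round_bat: Bystander: fixed round plaster bat 116 mm across on a small dark turntable, top at 40 mm, dry side. Origin: centre of underside.
- glass: Bystander: empty drinking glass, 68 mm across, 120 mm high, on the dry side close to the splash board. Origin: centre of underside.
- slip_jar: Bystander: grey jar with red lid, 70 mm across, 100 mm high, at the back of the wet side. Origin: centre of underside.
- bottle: Bystander: brown glass bottle, 64 mm across, 190 mm high, at the back of the dry side. Origin: centre of underside.
- rolling_pin: Bystander: wooden rolling pin lying on the dry side, 38 mm thick, 270 mm long. Origin: under its middle.
- brush: Bystander: flat brush with wooden handle, 200 mm long, lying on the wet side. Origin: under its middle.
There are look-alikes about, which are no part of the job. What is shaped like the mould but purple is not meant. What is shaped like the drying_bat but purple is not meant.

How it is judged:
By the outcome, as a careful person would: the job done as asked, in the order asked, and still so for the second after the job is handed in, while the arm keeps its last pose, push and grip.
It also fails if it takes over 46 s, if anything falls off the work surface, if the arm or the gripper's body presses on something with over 40 N, if the wrist force passes 120 N, or if a joint passes its speed limit or range.

## Working session

There is one attempt and no reset: what is moved stays moved. The work goes in short steps, Python scripts to look and compute and a tool call to move; the robot and the scene stay as the last step left them, time stands still between calls to the robot, and variables do not carry over. Pictures are saved under pics/ and viewed, and the job is handed in when it is done.

Besides the shell and the picture viewer there is one more tool, called after "Emit:" by a JSON object that holds its "fn" and its "kwargs". carry_out: Moves the arm, as the interface text tells. Its arguments: {"type":"object","properties":{"commands":{"type":"array","items":{"type":"object","properties":{"slide":{"type":"array","items":{"type":"number"}},"dr":{"type":"array","items":{"type":"number"}},"gripper":{"type":"number"}}}},"force":{"type":"number"}},"required":["commands"]}

```bash
mkdir -p pics; ls; python3 - <<'E'
from rig import manip
import cv2,pickle,numpy as np
s=manip.read_state();print(s)
for n in("side","top"):
    p=manip.camera(n);pickle.dump(p,open(n+'.pkl','wb'))
    print(n,{k:v for k,v in p.items() if k!='color'})
    cv2.imwrite(f'pics/{n}0.png',p['color'][:,:,::-1])
    for o in['mould','bowl','drying_bat','splash_board','glass','round_mould','slip_jar','bottle']:
        print(o,[(np.round(d['centre'],1),round(d['score'],2)) for d in manip.spot_in(o,p)])
        if o in('mould','bowl','drying_bat','splash_board'):print(' tip',[(np.round(d['centre'],1),round(d['score'],2)) for d in manip.tip_of(o,p)])
    for o in['mould_mouth','bat_top']:print(o,[(np.round(d['centre'],1),round(d['score'],2)) for d in manip.tip_of(o,p)])
E
```

```text
pics
{'t': 0.0, 'qpos': array([-8.23730921e+01,  5.99947819e+00,  5.52610383e+00,  8.96027268e+01,
       -2.22664833e-04,  7.75267188e+01]), 'joint_vel': array([-0.0134012 ,  0.09392374,  0.06906071, -0.14246424, -0.11941131,
       -0.01778061]), 'joint_torque': array([ 8.40121975e-04, -5.56923008e+01,  5.03653944e+01,  1.67622051e-02,
       -1.31907145e-04, -6.89850609e-06]), 'tcp_pos': array([ 0.20616134, -0.5631225 ,  0.23050435]), 'tool_rot': array([[ 9.39093142e-01,  3.43662681e-01, -1.80135165e-04],
       [ 3.43662611e-01, -9.39092263e-01,  1.31594979e-03],
       [ 2.83079291e-04, -1.29770514e-03, -9.99999118e-01]]), 'ft_force': array([ 0.58199974, -0.3532035 ,  0.11098766]), 'wrist_torque': array([0.01965318, 0.01581126, 0.02009162]), 'width': 1.0006530362509385}
side {'vfov': 42.369157585965226, 'cx': 247.97903606522308, 'cy': 190.52322968714182, 'cam_to_world': array([[-0.93165195,  0.26719215, -0.24623769,  0.15969872],
       [-0.36297169, -0.65338027,  0.6643386 ,  0.95527944],
       [ 0.01661921,  0.70830966,  0.70570619,  1.10051104],
       [ 0.        ,  0.     
[... 1494 characters left out ...]
(array([286.2, 141.7]), 0.69)]
bowl [(array([307.2, 205.3]), 0.58)]
 tip [(array([304.2, 208.7]), 0.93)]
drying_bat [(array([147.1, 291.7]), 0.97), (array([200.5, 210.2]), 0.64)]
 tip [(array([200.8, 209.1]), 0.68), (array([149.6, 287.9]), 0.56)]
splash_board [(array([245.3, 153.2]), 0.82)]
 tip [(array([243.6, 183.1]), 0.63)]
glass [(array([212.2, 162.5]), 0.75)]
round_mould [(array([200. , 210.3]), 0.75), (array([362.5, 145.6]), 0.66), (array([241.7, 165.3]), 0.43)]
slip_jar []
bottle [(array([191.8,  82.4]), 0.82)]
mould_mouth [(array([283.9, 136.4]), 0.82), (array([190.2, 124.4]), 0.65)]
bat_top [(array([148.8, 293. ]), 0.81), (array([202.9, 211. ]), 0.59), (array([358.3, 147.9]), 0.33)]
```

View pics/side0.png

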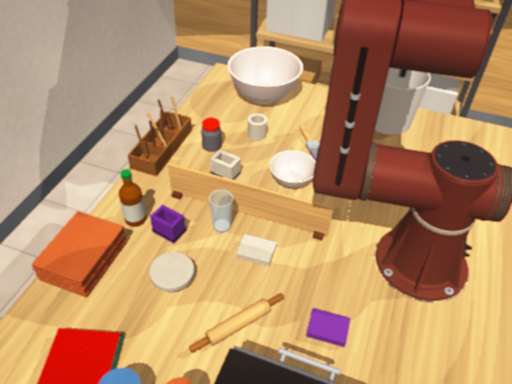

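View pics/top0.png

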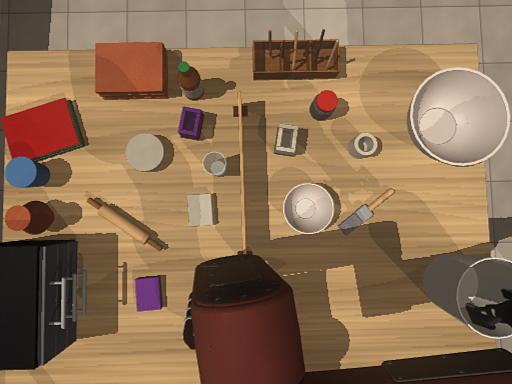

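The mould candidates are the white block at top (287,139) / side (226,164) and the purple block at top (190,123) / side (168,222). The white one fits, because purple is ruled out and it sits on the wet side. The bat candidates are the off-white slab at top (201,210) / side (256,250) and the purple slab at top (148,293) / side (328,327). The off-white one fits. I'll confirm both in a crop.

```bash
cat > h.py <<'E'
import numpy as np,pickle,cv2
def cam(n): return pickle.load(open(n+'.pkl','rb'))
def f(p): return 192/np.tan(np.radians(p['vfov']/2))
def proj(p,X):
    M=np.linalg.inv(p['cam_to_world']);X=np.atleast_2d(X)
    c=X@M[:3,:3].T+M[:3,3]
    return np.c_[p['cx']+f(p)*c[:,0]/-c[:,2], p['cy']-f(p)*c[:,1]/-c[:,2]]
def ray(p,uv):
    d=np.array([(uv[0]-p['cx'])/f(p),-(uv[1]-p['cy'])/f(p),-1]);R=p['cam_to_world']
    return R[:3,3],R[:3,:3]@d
def at_z(p,uv,z):
    o,d=ray(p,uv);return o+d*(z-o[2])/d[2]
def tri(ps,uvs):
    A=np.zeros((3,3));b=np.zeros(3);L=[]
    for p,uv in zip(ps,uvs):
        o,d=ray(p,uv);d=d/np.linalg.norm(d);P=np.eye(3)-np.outer(d,d);A+=P;b+=P@o;L.append((o,P))
    x=np.linalg.solve(A,b);return x,[np.linalg.norm(P@(x-o)) for o,P in L]
E
python3 - <<'E'
from h import *
s,t=cam('side'),cam('top')
for n,a,b in[('mould o',(226.2,177.1),(286.2,141.7)),('mouth',(224.4,156.9),(283.9,136.4)),('bowl',(293.8,181.4),(304.2,208.7)),('bat o',(254.2,253.4),(200.8,209.1)),('bat top',(256.2,250.1),(202.9,211)),('board',(249.9,210.6),(243.6,183.1)),('purple m',(169.3,227.2),(194.5,125.6)),('pb',(324.8,329.5),(149.6,287.9))]:
    x,r=tri([s,t],[a,b]);print(n,np.round(x,4),np.round(r,4))
rows=[]
for p,c1,c2 in((s,(226,164),(256,250)),(t,(287,139),(201,210))):
    for c in(c1,c2):
        im=p['color'][c[1]-25:c[1]+25,c[0]-30:c[0]+30,::-1]
        rows.append(cv2.resize(im,None,fx=6,fy=6,interpolation=cv2.INTER_CUBIC))
cv2.imwrite('pics/crop0.png',np.vstack([np.hstack(rows[:2]),np.hstack(rows[2:])]))
E
```

```text
mould o [ 0.6425 -0.1341 -0.0236] [0.0012 0.0012]
mouth [ 0.6385 -0.1155  0.0807] [0.0007 0.0007]
bowl [ 0.4268 -0.1833 -0.0086] [0.0024 0.0024]
bat o [ 0.4364  0.1394 -0.0062] [0.0025 0.0025]
bat top [0.4317 0.1323 0.0024] [0.004 0.004]
board [0.5082 0.0036 0.0065] [0.0032 0.0032]
purple m [0.6949 0.1542 0.0091] [0.0018 0.0018]
pb [ 0.1946  0.2969 -0.0057] [0.0021 0.0021]
```

View pics/crop0.png

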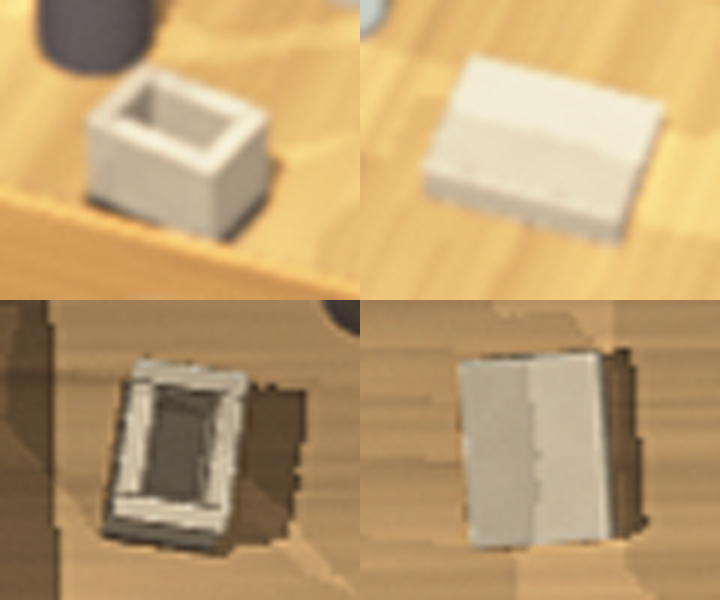

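The crop confirms it: the mould is the white block with the dark band, and the bat is the off-white slab. Next I'll fit their poses from the corners.

```bash
cat > fit.py <<'E'
from h import *
from scipy.optimize import least_squares
def fitbox(lx,ly,z,obs,x0,fixz=True):
    # obs: list of (cam, Nx2 uv) rim corners ordered to match C
    C=np.array([[1,1],[1,-1],[-1,-1],[-1,1]])*[lx/2,ly/2]
    def pts(q):
        c,s=np.cos(q[2]),np.sin(q[2]);return np.c_[C@np.array([[c,s],[-s,c]])+q[:2],np.full(4,q[3] if len(q)>3 else z)]
    fun=lambda q:np.concatenate([(proj(p,pts(q))-uv).ravel() for p,uv in obs])
    r=least_squares(fun,x0,loss='soft_l1');return r.x,r.fun.reshape(-1,4,2)
E
python3 - <<'E'
from fit import *
s,t=cam('side'),cam('top')
L=lambda o,pts:(np.array(pts)+.5)/6-.5+np.array(o)
# order: far-left(+x,+y), far-right(+x,-y), near-right, near-left in robot frame w/ long axis ~ x
mt=L((257,114),[(137,58),(247,73),(228,235),(113,222)])
ms=L((196,139),[(88,118),(150,65),(270,120),(215,155)])
bt=L((171,185),[(100,58),(240,50),(252,238),(110,245)])
bs=L((226,225),[(68,165),(115,55),(303,103),(265,220)])
for n,dim,z,a,b,x0 in(('mould',(.08,.056),.07,mt,ms,[.64,-.12,0]),('bat',(.096,.072),.025,bt,bs,[.435,.135,0])):
    for obs in([(t,a)],[(s,b)],[(t,a),(s,b)]):
        q,r=fitbox(*dim,z,obs,x0);print(n,np.round(q[:2],4),'yaw',round(np.degrees(q[2]),1),np.round(np.abs(r).max(),2))
    q,r=fitbox(*dim,z,obs,x0+[z]);print(' freez',np.round(q,4))
# bowl
im=[]
for n,p in(('s',s),('t',t)):
    c=(293,168) if n=='s' else (306,207)
    im.append(cv2.resize(p['color'][c[1]-30:c[1]+30,c[0]-35:c[0]+35,::-1],None,fx=5,fy=5,interpolation=cv2.INTER_CUBIC))
cv2.imwrite('pics/bowl.png',np.hstack(im))
im=[]
for p,c in((s,(245,210)),(t,(240,180))):
    im.append(cv2.resize(p['color'][max(0,c[1]-95):c[1]+95,c[0]-95:c[0]+95,::-1],None,fx=2,fy=2,interpolation=cv2.INTER_CUBIC))
cv2.imwrite('pics/board.png',np.hstack(im))
E
```

```text
mould [ 0.6364 -0.1249] yaw -8.7 0.38
mould [ 0.6369 -0.1231] yaw -11.5 3.43
mould [ 0.6369 -0.1246] yaw -9.5 2.98
 freez [ 0.6372 -0.1251 -0.1684  0.0683]
bat [0.4336 0.1376] yaw 2.5 0.47
bat [0.4321 0.1393] yaw 3.4 1.0
bat [0.4329 0.1383] yaw 2.9 0.94
 freez [0.4332 0.1377 0.0517 0.0224]
```

View pics/bowl.png

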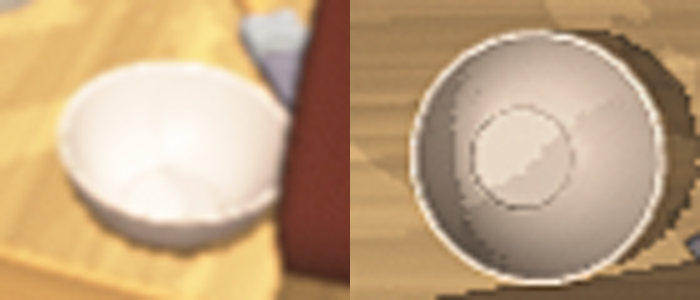

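View pics/board.png

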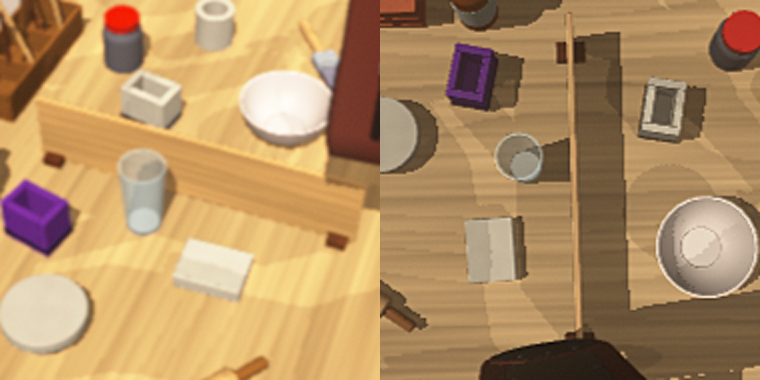

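```bash
python3 - <<'E'
from h import *
s,t=cam('side'),cam('top')
print('board top ends',at_z(t,(240,92),.12),at_z(t,(244,251),.12))
print('bowl top',at_z(t,(308.6,208.4),.06), 'r',at_z(t,(308.6+25.2,208.4),.06))
print('bowl side',at_z(s,(258+174/5,138+ 130/5),.06))
for n,uv,z in(('jar',(326,100),.1),('rmould',(364,145),.07),('glass',(212.2,160),.12),('brush tip',(393,191),.01)):print(n,at_z(t,uv,z))
for n,uv,z in(('jar',(211,123),.1),('glass',(221.5,195.5),.12)):print(n,at_z(s,uv,z))
# targets
st=np.array([0.20616134,-0.5631225,0.2305]);A=np.radians(20.1)
R=np.array([[np.cos(A),np.sin(A),0],[np.sin(A),-np.cos(A),0],[0,0,-1]])
print(R.T@(np.array([.637,-.1247,.18])-st))
E
```

```text
board top ends [0.75935865 0.00911051 0.12      ] [0.31675368 0.00594464 0.12      ]
bowl top [ 0.429571   -0.18435996  0.06      ] r [ 0.42817811 -0.25799931  0.06      ]
bowl side [ 0.43494716 -0.18811286  0.06      ]
jar [ 0.73843559 -0.23658598  0.1       ]
rmould [ 0.61169481 -0.35046676  0.07      ]
glass [0.56839095 0.08955341 0.12      ]
brush tip [ 0.47816618 -0.45418835  0.01      ]
jar [ 0.73698661 -0.23519716  0.1       ]
glass [0.56270958 0.0782668  0.12      ]
[ 0.55526625 -0.26365817  0.0505    ]
```

Emit:
{"fn": "carry_out", "kwargs": {"commands": [{"slide":[0.02,-0.01,0.0],"dr":[0,0,-0.06],"gripper":100},{"slide":[0.05,-0.024,0.0],"dr":[0,0,-0.16],"gripper":100},{"slide":[0.085,-0.04,0.0],"dr":[0,0,-0.28],"gripper":100},{"slide":[0.12,-0.057,0.0],"dr":[0,0,-0.4],"gripper":100},{"slide":[0.155,-0.074,0.0],"dr":[0,0,-0.52],"gripper":100},{"slide":[0.19,-0.09,0.0],"dr":[0,0,-0.64],"gripper":100},{"slide":[0.225,-0.107,0.0],"dr":[0,0,-0.76],"gripper":100},{"slide":[0.26,-0.124,0.0],"dr":[0,0,-0.88],"gripper":100},{"slide":[0.295,-0.14,0.0],"dr":[0,0,-1.0],"gripper":100},{"slide":[0.33,-0.157,0.0],"dr":[0,0,-1.12],"gripper":100},{"slide":[0.365,-0.174,0.0],"dr":[0,0,-1.24],"gripper":100},{"slide":[0.4,-0.19,0.0],"dr":[0,0,-1.36],"gripper":100}], "force": 60}}

```text
t: 2.5
tcp_pos: [0.5177, -0.2459, 0.2316]
tool_rot: [[-0.145, 0.989, 0.0], [0.989, 0.145, -0.0], [-0.0, 0.0, -1.0]]
ft_force: [0.6, -0.6, -0.6]
width: 0.999
```

```bash
cat > st.py <<'E'
from rig import manip
from h import *
import sys
from scipy.spatial.transform import Rotation as Ro
s=manip.read_state();R=s['tool_rot']
print('t',s['t'],'tcp',np.round(s['tcp_pos'],4),'A',np.round(np.degrees(np.arctan2(R[1,0],R[0,0])),2),'z',np.round(R[:,2],3),'q',np.round(s['qpos'],1),'F',np.round(s['ft_force'],1),'w',round(s['width'],3))
def yawR(A):
    A=np.radians(A);return np.array([[np.cos(A),np.sin(A),0],[np.sin(A),-np.cos(A),0],[0,0,-1]])
def rel(tp,A,tilt=0):
    # tilt: up leans toward tool -x (rotate about tool y)
    T=yawR(A)@Ro.from_euler('y',tilt,degrees=True).as_matrix()
    print('slide',np.round(R.T@(np.array(tp)-s['tcp_pos']),4),'dr',np.round(Ro.from_matrix(R.T@T).as_rotvec(),4))
E
python3 - <<'E'
from st import *
rel([.637,-.1247,.2],171)
E
```

```text
t 2.5 tcp [ 0.5177 -0.2459  0.2316] A 98.37 z [ 0. -0. -1.] q [-38.5   1.2   0.7  89.4  -0.   43.2] F [ 0.6 -0.6 -0.6] w 0.999
slide [0.1025 0.1357 0.0316] dr [-0.0000e+00  7.0000e-04 -1.2677e+00]
```

Emit:
{"fn": "carry_out", "kwargs": {"commands": [{"slide":[0.01,0.015,0.0],"dr":[0,0,-0.12],"gripper":100},{"slide":[0.02,0.03,0.0],"dr":[0,0,-0.24],"gripper":100},{"slide":[0.035,0.045,0.005],"dr":[0,0,-0.36],"gripper":100},{"slide":[0.045,0.06,0.01],"dr":[0,0,-0.48],"gripper":100},{"slide":[0.055,0.075,0.015],"dr":[0,0,-0.6],"gripper":100},{"slide":[0.065,0.09,0.02],"dr":[0,0,-0.72],"gripper":100},{"slide":[0.075,0.105,0.025],"dr":[0,0,-0.84],"gripper":100},{"slide":[0.085,0.12,0.03],"dr":[0,0,-0.96],"gripper":100},{"slide":[0.095,0.13,0.03],"dr":[0,0,-1.08],"gripper":100},{"slide":[0.102,0.135,0.032],"dr":[0,0,-1.2],"gripper":100},{"slide":[0.1025,0.1357,0.032],"dr":[0,0,-1.268],"gripper":100},{"slide":[0.1025,0.1357,0.032],"dr":[0,0,-1.268],"gripper":100}]}}

```text
t: 3.5
tcp_pos: [0.6368, -0.1265, 0.199]
tool_rot: [[-0.987, 0.158, -0.0], [0.158, 0.987, 0.0], [0.0, 0.0, -1.0]]
ft_force: [-0.2, 0.0, 0.2]
width: 1.001
```

```bash
python3 - <<'E'
from st import *
rel([.637,-.1247,.022],171)
im=[]
for n in('side','top'):
    p=manip.camera(n);pickle.dump(p,open(n+'1.pkl','wb'))
    T=s['tcp_pos'];c=proj(p,[[.637,-.1247,.08]])[0].astype(int)
    print(n,c,proj(p,T))
    im.append(cv2.resize(p['color'][c[1]-45:c[1]+45,c[0]-45:c[0]+45,::-1],None,fx=4,fy=4,interpolation=cv2.INTER_CUBIC))
cv2.imwrite('pics/above.png',np.hstack(im))
E
```

```text
t 3.5 tcp [ 0.6368 -0.1265  0.199 ] A 170.91 z [-0.  0. -1.] q [-22.7  14.5  11.7  87.2  -0.  -13.7] F [-0.2  0.   0.2] w 1.001
slide [0.     0.0018 0.177 ] dr [ 0.     -0.0004 -0.0016]
side [225 155] [[225.48404592 124.67724431]]
top [287 137] [[293.08410769 127.63833439]]
```

View pics/above.png

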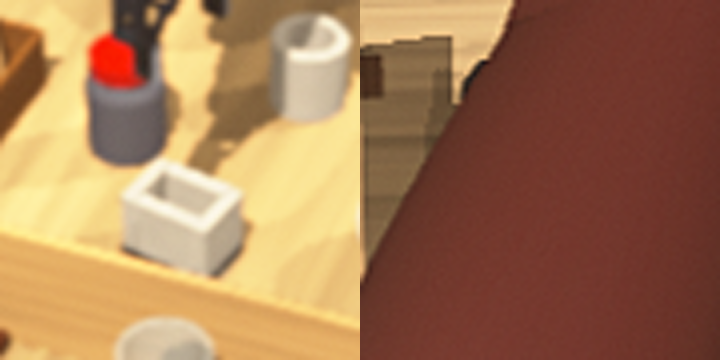

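The fingertips stand on either side of the mould, with the +y finger at side crop (145,80) as projected. I'm descending.

Emit:
{"fn": "carry_out", "kwargs": {"commands": [{"slide":[0,0.001,0.01],"dr":[0,0,0],"gripper":100},{"slide":[0,0.002,0.03],"dr":[0,0,0],"gripper":100},{"slide":[0,0.002,0.05],"dr":[0,0,0],"gripper":100},{"slide":[0,0.002,0.07],"dr":[0,0,0],"gripper":100},{"slide":[0,0.002,0.09],"dr":[0,0,0],"gripper":100},{"slide":[0,0.002,0.11],"dr":[0,0,0],"gripper":100},{"slide":[0,0.002,0.13],"dr":[0,0,0],"gripper":100},{"slide":[0,0.002,0.145],"dr":[0,0,0],"gripper":100},{"slide":[0,0.002,0.16],"dr":[0,0,0],"gripper":100},{"slide":[0,0.002,0.17],"dr":[0,0,0],"gripper":100},{"slide":[0,0.002,0.177],"dr":[0,0,0],"gripper":100},{"slide":[0,0.002,0.177],"dr":[0,0,0],"gripper":100}]}}

```text
t: 4.6
tcp_pos: [0.6358, -0.125, 0.0205]
tool_rot: [[-0.987, 0.163, -0.002], [0.163, 0.987, 0.001], [0.002, 0.0, -1.0]]
ft_force: [0.5, -1.1, -0.1]
width: 1.001
```

```bash
python3 - <<'E'
from st import *
p=manip.camera('side');c=proj(p,[[.637,-.1247,.06]])[0].astype(int)
print(c);cv2.imwrite('pics/down.png',cv2.resize(p['color'][c[1]-50:c[1]+40,c[0]-60:c[0]+60,::-1],None,fx=5,fy=5,interpolation=cv2.INTER_CUBIC))
E
```

```text
t 4.6 tcp [ 0.6358 -0.125   0.0205] A 170.61 z [-0.002  0.001 -1.   ] q [-22.7  18.2  -2.7  69.2  -0.  -13.3] F [ 0.5 -1.1 -0.1] w 1.001
[225 160]
```

View pics/down.png

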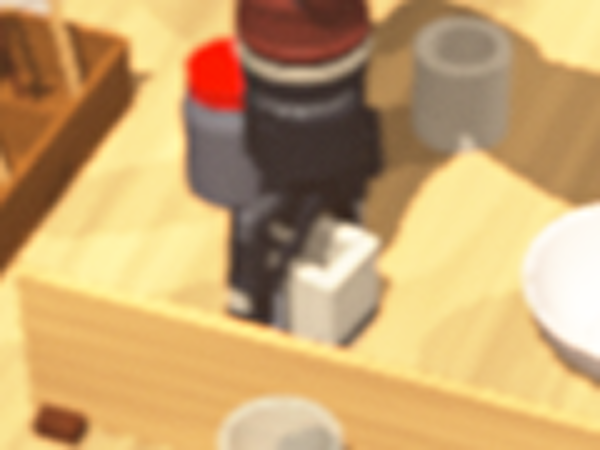

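The fingers straddle the middle of the mould's long faces, at crop x of about 260 against 260 expected. I'm closing them.

Emit:
{"fn": "carry_out", "kwargs": {"commands": [{"slide":[0,0,0],"dr":[0,0,0],"gripper":40},{"slide":[0,0,0],"dr":[0,0,0],"gripper":20},{"slide":[0,0,0],"dr":[0,0,0],"gripper":20},{"slide":[0,0,0],"dr":[0,0,0],"gripper":20},{"slide":[0,0,0],"dr":[0,0,0],"gripper":20},{"slide":[0,0,0],"dr":[0,0,0],"gripper":20},{"slide":[0,0,0],"dr":[0,0,0],"gripper":20},{"slide":[0,0,0],"dr":[0,0,0],"gripper":20}], "force": 60}}

```text
t: 5.32
tcp_pos: [0.6379, -0.1255, 0.0237]
tool_rot: [[-0.987, 0.162, 0.002], [0.162, 0.987, -0.001], [-0.002, -0.0, -1.0]]
ft_force: [-0.4, -0.0, 5.4]
width: 0.648
```

```bash
python3 - <<'E'
from st import *
p=manip.camera('side');pickle.dump(p,open('side_g.pkl','wb'));c=[225,160]
cv2.imwrite('pics/grip.png',cv2.resize(p['color'][c[1]-50:c[1]+40,c[0]-60:c[0]+60,::-1],None,fx=5,fy=5,interpolation=cv2.INTER_CUBIC))
E
```

```text
t 5.3167 tcp [ 0.6379 -0.1255  0.0237] A 170.68 z [ 0.002 -0.001 -1.   ] q [-22.6  18.1  -2.5  69.3   0.  -13.3] F [-0.4 -0.   5.4] w 0.648
```

View pics/grip.png

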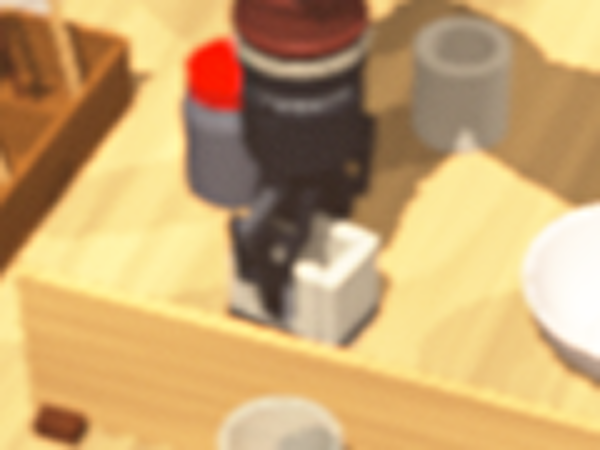

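The width is 55 mm, so the grip is good. I'm lifting straight up.

Emit:
{"fn": "carry_out", "kwargs": {"commands": [{"slide":[0,0,-0.003],"dr":[0,0,0],"gripper":20},{"slide":[0,0,-0.01],"dr":[0,0,0],"gripper":20},{"slide":[0,0,-0.022],"dr":[0,0,0],"gripper":20},{"slide":[0,0,-0.04],"dr":[0,0,0],"gripper":20},{"slide":[0,0,-0.06],"dr":[0,0,0],"gripper":20},{"slide":[0,0,-0.08],"dr":[0,0,0],"gripper":20},{"slide":[0,0,-0.1],"dr":[0,0,0],"gripper":20},{"slide":[0,0,-0.12],"dr":[0,0,0],"gripper":20},{"slide":[0,0,-0.14],"dr":[0,0,0],"gripper":20},{"slide":[0,0,-0.155],"dr":[0,0,0],"gripper":20},{"slide":[0,0,-0.163],"dr":[0,0,0],"gripper":20},{"slide":[0,0,-0.165],"dr":[0,0,0],"gripper":20}]}}

```text
t: 6.37
tcp_pos: [0.6377, -0.1255, 0.1898]
tool_rot: [[-0.987, 0.162, 0.003], [0.162, 0.987, -0.001], [-0.003, -0.001, -1.0]]
ft_force: [0.8, -1.2, -2.4]
width: 0.646
```

```bash
python3 - <<'E'
from st import *
p=manip.camera('side');pickle.dump(p,open('side_l.pkl','wb'));c=proj(p,[[.637,-.1247,.19]])[0].astype(int);c[1]=max(c[1],45);print(c)
cv2.imwrite('pics/lift.png',cv2.resize(p['color'][c[1]-45:c[1]+45,c[0]-60:c[0]+60,::-1],None,fx=6,fy=6,interpolation=cv2.INTER_CUBIC))
print('level pose over bowl'); rel([.431,-.17,.19],81)
E
```

```text
t 6.3667 tcp [ 0.6377 -0.1255  0.1898] A 170.67 z [ 0.003 -0.001 -1.   ] q [-22.6  14.3  10.5  86.   -0.  -13.3] F [ 0.8 -1.2 -2.4] w 0.646
[225 127]
level pose over bowl
slide [ 0.1968 -0.0774 -0.0007] dr [0.0017 0.003  1.5651]
```

View pics/lift.png

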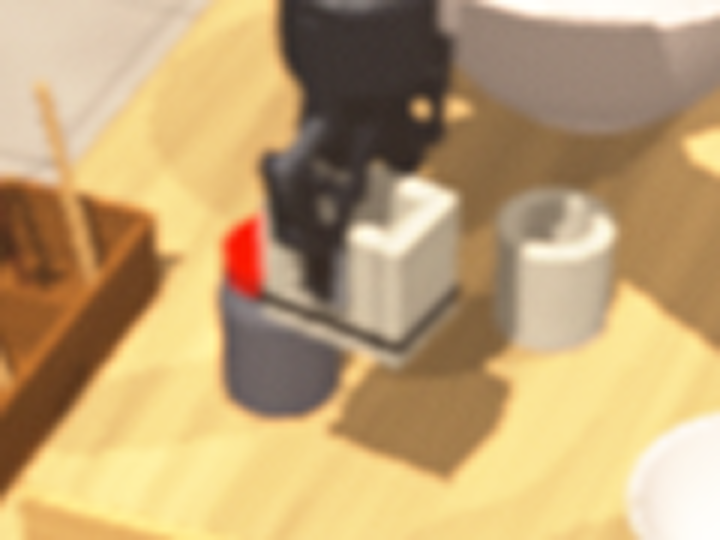

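Emit:
{"fn": "carry_out", "kwargs": {"commands": [{"slide":[0.008,-0.003,0],"dr":[0,0,0.08],"gripper":20},{"slide":[0.022,-0.009,0],"dr":[0,0,0.2],"gripper":20},{"slide":[0.042,-0.017,0],"dr":[0,0,0.32],"gripper":20},{"slide":[0.064,-0.025,0],"dr":[0,0,0.44],"gripper":20},{"slide":[0.086,-0.034,0],"dr":[0,0,0.56],"gripper":20},{"slide":[0.108,-0.042,0],"dr":[0,0,0.68],"gripper":20},{"slide":[0.13,-0.051,0],"dr":[0,0,0.8],"gripper":20},{"slide":[0.15,-0.059,0],"dr":[0,0,0.92],"gripper":20},{"slide":[0.168,-0.066,0],"dr":[0,0,1.04],"gripper":20},{"slide":[0.182,-0.071,0],"dr":[0,0,1.16],"gripper":20},{"slide":[0.192,-0.075,0],"dr":[0,0,1.28],"gripper":20},{"slide":[0.197,-0.077,0],"dr":[0,0,1.38],"gripper":20}]}}

```text
t: 7.42
tcp_pos: [0.4285, -0.1691, 0.1861]
tool_rot: [[-0.021, 1.0, -0.002], [1.0, 0.021, 0.001], [0.001, -0.002, -1.0]]
ft_force: [0.5, -0.1, -3.2]
width: 0.649
```

```bash
python3 - <<'E'
from st import *
A=87;d=-yawR(A)[:,0];B=np.array([.431,-.186,0])
for th in(15,30,45):
    up=np.array([0,0,1])*np.cos(np.radians(th))+d*np.sin(np.radians(th))
    m=B-.01*d+[0,0,.175 +.08*(1-th/45)];print(th);rel(m-.0463*up,A,th);rel(m-.0463*up,A,-th)
E
```

```text
t 7.4167 tcp [ 0.4285 -0.1691  0.1861] A 91.21 z [-0.002  0.001 -1.   ] q [-37.9 -18.9 -22.3  86.7  -0.   50.9] F [ 0.5 -0.1 -3.2] w 0.649
15
slide [0.0049 0.0038 0.0025] dr [-0.0112  0.2609  0.0728]
slide [0.0049 0.0038 0.0025] dr [ 0.0081 -0.2625  0.0732]
30
slide [0.0161 0.0046 0.0246] dr [-0.0208  0.5225  0.0714]
slide [0.0161 0.0046 0.0246] dr [ 0.0177 -0.5242  0.0722]
45
slide [0.0256 0.0054 0.0439] dr [-0.0303  0.7842  0.069 ]
slide [0.0256 0.0054 0.0439] dr [ 0.0274 -0.7859  0.0703]
```

Emit:
{"fn": "carry_out", "kwargs": {"commands": [{"slide":[0.001,0.001,0.002],"dr":[0,0.03,0],"gripper":20},{"slide":[0.003,0.001,0.005],"dr":[0,0.09,0],"gripper":20},{"slide":[0.005,0.002,0.009],"dr":[0,0.16,0],"gripper":20},{"slide":[0.008,0.002,0.014],"dr":[0,0.24,0],"gripper":20},{"slide":[0.011,0.003,0.019],"dr":[0,0.33,0],"gripper":20},{"slide":[0.014,0.003,0.024],"dr":[0,0.42,0],"gripper":20},{"slide":[0.017,0.004,0.029],"dr":[0,0.51,0],"gripper":20},{"slide":[0.02,0.004,0.034],"dr":[0,0.6,0],"gripper":20},{"slide":[0.023,0.005,0.039],"dr":[0,0.68,0],"gripper":20},{"slide":[0.025,0.005,0.042],"dr":[0,0.74,0],"gripper":20},{"slide":[0.026,0.005,0.044],"dr":[0,0.775,0],"gripper":20},{"slide":[0.026,0.005,0.044],"dr":[0,0.785,0],"gripper":20}]}}

```text
t: 8.42
tcp_pos: [0.434, -0.1431, 0.1408]
tool_rot: [[-0.02, 1.0, -0.02], [0.703, 0.029, 0.711], [0.711, 0.0, -0.703]]
ft_force: [0.7, 1.0, -2.2]
width: 0.646
```

```bash
python3 - <<'E'
from st import *
print('tilt',np.degrees(np.arccos(-R[2,2])));m=s['tcp_pos']-.0463*R[:,2];print('mouth',m)
for n in('side',):
    p=manip.camera(n);pickle.dump(p,open(n+'_t.pkl','wb'));c=proj(p,m)[0].astype(int);print(c)
    cv2.imwrite('pics/tilt.png',cv2.resize(p['color'][max(0,c[1]-50):c[1]+50,c[0]-60:c[0]+60,::-1],None,fx=6,fy=6,interpolation=cv2.INTER_CUBIC))
E
```

```text
t 8.4167 tcp [ 0.434  -0.1431  0.1408] A 91.66 z [-0.02   0.711 -0.703] q [-52.4  19.   -1.8 108.4  24.7  27. ] F [ 0.7  1.  -2.2] w 0.646
tilt 45.308045467501266
mouth [ 0.43493754 -0.17602819  0.17331534]
[294 138]
```

View pics/tilt.png

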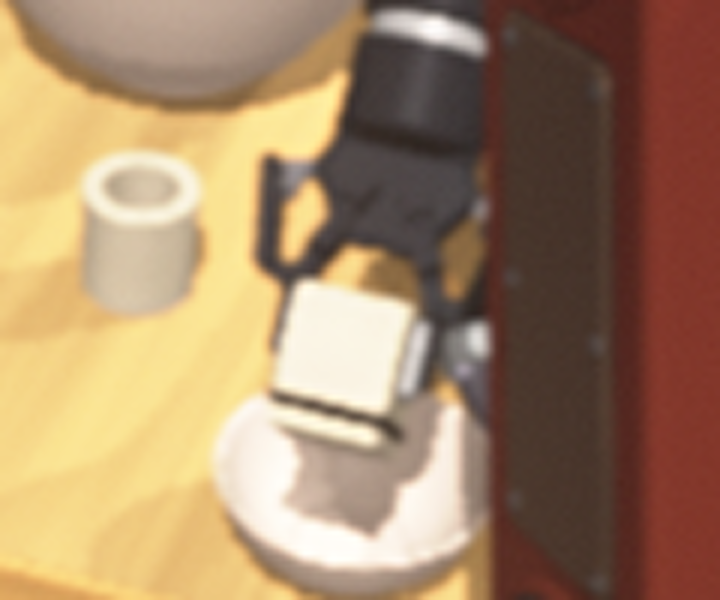

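The mould is tipped 45° and its shadow falls in the bowl. Its mouth projects to (294,138), above the bowl. I'm holding it there.

Emit:
{"fn": "carry_out", "kwargs": {"commands": [{"gripper":20,"slide":[0,0,0],"dr":[0,0,0]},{"gripper":20,"slide":[0,0,0],"dr":[0,0,0]},{"gripper":20,"slide":[0,0,0],"dr":[0,0,0]},{"gripper":20,"slide":[0,0,0],"dr":[0,0,0]},{"gripper":20,"slide":[0,0,0],"dr":[0,0,0]},{"gripper":20,"slide":[0,0,0],"dr":[0,0,0]},{"gripper":20,"slide":[0,0,0],"dr":[0,0,0]},{"gripper":20,"slide":[0,0,0],"dr":[0,0,0]},{"gripper":20,"slide":[0,0,0],"dr":[0,0,0]},{"gripper":20,"slide":[0,0,0],"dr":[0,0,0]},{"gripper":20,"slide":[0,0,0],"dr":[0,0,0]},{"gripper":20,"slide":[0,0,0],"dr":[0,0,0]}]}}

```text
t: 9.47
tcp_pos: [0.4343, -0.1431, 0.1433]
tool_rot: [[-0.02, 1.0, -0.02], [0.707, 0.028, 0.707], [0.707, -0.0, -0.707]]
ft_force: [0.3, 0.7, -2.3]
width: 0.651
```

Emit:
{"fn": "carry_out", "kwargs": {"commands": [{"gripper":20,"slide":[0,0,0],"dr":[0,0,0]},{"gripper":20,"slide":[0,0,0],"dr":[0,0,0]},{"gripper":20,"slide":[0,0,0],"dr":[0,0,0]},{"gripper":20,"slide":[0,0,0],"dr":[0,0,0]},{"gripper":20,"slide":[0,0,0],"dr":[0,0,0]},{"gripper":20,"slide":[0,0,0],"dr":[0,0,0]},{"gripper":20,"slide":[0,0,0],"dr":[0,0,0]},{"gripper":20,"slide":[0,0,0],"dr":[0,0,0]},{"gripper":20,"slide":[0,0,0],"dr":[0,0,0]},{"gripper":20,"slide":[0,0,0],"dr":[0,0,0]},{"gripper":20,"slide":[0,0,0],"dr":[0,0,0]},{"gripper":20,"slide":[0,0,0],"dr":[0,0,0]}]}}

```text
t: 10.47
tcp_pos: [0.4343, -0.1431, 0.1433]
tool_rot: [[-0.02, 1.0, -0.02], [0.707, 0.028, 0.706], [0.707, 0.0, -0.707]]
ft_force: [-0.2, -0.1, -3.0]
width: 0.652
```

Emit:
{"fn": "carry_out", "kwargs": {"commands": [{"gripper":20,"slide":[0,0,0],"dr":[0,0,0]},{"gripper":20,"slide":[0,0,0],"dr":[0,0,0]},{"gripper":20,"slide":[0,0,0],"dr":[0,0,0]},{"gripper":20,"slide":[0,0,0],"dr":[0,0,0]},{"gripper":20,"slide":[0,0,0],"dr":[0,0,0]},{"gripper":20,"slide":[0,0,0],"dr":[0,0,0]}]}}

```text
t: 10.97
tcp_pos: [0.4343, -0.1431, 0.1433]
tool_rot: [[-0.02, 1.0, -0.02], [0.707, 0.028, 0.706], [0.707, -0.0, -0.707]]
ft_force: [0.5, -0.7, -2.2]
width: 0.648
```

```bash
python3 - <<'E'
from st import *
print('tilt',np.degrees(np.arccos(-R[2,2])))
rel([.431,-.169,.21],91.2)
E
```

```text
t 10.9667 tcp [ 0.4343 -0.1431  0.1433] A 91.6 z [-0.02   0.706 -0.707] q [-52.3  18.6  -1.9 108.4  24.6  27.3] F [ 0.5 -0.7 -2.2] w 0.648
tilt 44.97263769721092
slide [ 0.0289 -0.004  -0.0654] dr [-0.0028 -0.7849  0.0066]
```

Emit:
{"fn": "carry_out", "kwargs": {"commands": [{"slide":[0.001,0,-0.003],"dr":[0,-0.03,0],"gripper":20},{"slide":[0.003,0,-0.008],"dr":[0,-0.09,0],"gripper":20},{"slide":[0.006,-0.001,-0.014],"dr":[0,-0.16,0],"gripper":20},{"slide":[0.009,-0.001,-0.021],"dr":[0,-0.24,0],"gripper":20},{"slide":[0.012,-0.001,-0.028],"dr":[0,-0.33,0],"gripper":20},{"slide":[0.015,-0.002,-0.035],"dr":[0,-0.42,0],"gripper":20},{"slide":[0.019,-0.002,-0.042],"dr":[0,-0.51,0],"gripper":20},{"slide":[0.022,-0.003,-0.049],"dr":[0,-0.6,0],"gripper":20},{"slide":[0.025,-0.003,-0.056],"dr":[0,-0.68,0],"gripper":20},{"slide":[0.027,-0.004,-0.061],"dr":[0,-0.74,0],"gripper":20},{"slide":[0.029,-0.004,-0.065],"dr":[0,-0.775,0],"gripper":20},{"slide":[0.029,-0.004,-0.065],"dr":[-0.003,-0.785,0.007],"gripper":20}]}}

```text
t: 11.97
tcp_pos: [0.4313, -0.168, 0.2111]
tool_rot: [[-0.022, 1.0, 0.002], [1.0, 0.022, -0.003], [-0.003, 0.002, -1.0]]
ft_force: [-0.7, 0.2, -3.8]
width: 0.645
```

Emit:
{"fn": "carry_out", "kwargs": {"commands": [{"slide":[0,0,0],"dr":[0,0,0],"gripper":20},{"slide":[0,0,0],"dr":[0,0,0],"gripper":20},{"slide":[0,0,0],"dr":[0,0,0],"gripper":20}]}}

```text
t: 12.22
tcp_pos: [0.4308, -0.1687, 0.2091]
tool_rot: [[-0.02, 1.0, -0.001], [1.0, 0.02, 0.002], [0.002, -0.001, -1.0]]
ft_force: [0.7, 0.3, -2.8]
width: 0.648
```

```bash
python3 - <<'E'
from st import *
print('tilt',np.degrees(np.arccos(-R[2,2])))
rel([.433,.138,.21],182.8)
rel([.433,.138,.21],2.8)
E
```

```text
t 12.2167 tcp [ 0.4308 -0.1687  0.2091] A 91.15 z [-0.001  0.002 -1.   ] q [-37.7 -18.4 -19.5  89.    0.   51.2] F [ 0.7  0.3 -2.8] w 0.648
tilt 0.11363061849808143
slide [ 0.3066  0.0084 -0.0004] dr [ 6.0000e-04 -2.1000e-03 -1.5996e+00]
slide [ 0.3066  0.0084 -0.0004] dr [-2.1000e-03 -6.0000e-04  1.5419e+00]
```

Emit:
{"fn": "carry_out", "kwargs": {"commands": [{"slide":[0.006,0,0],"dr":[0,0,-0.04],"gripper":20},{"slide":[0.018,0,0],"dr":[0,0,-0.11],"gripper":20},{"slide":[0.036,0.001,0],"dr":[0,0,-0.21],"gripper":20},{"slide":[0.056,0.002,0],"dr":[0,0,-0.31],"gripper":20},{"slide":[0.078,0.002,0],"dr":[0,0,-0.42],"gripper":20},{"slide":[0.1,0.003,0],"dr":[0,0,-0.53],"gripper":20},{"slide":[0.122,0.003,0],"dr":[0,0,-0.64],"gripper":20},{"slide":[0.144,0.004,0],"dr":[0,0,-0.75],"gripper":20},{"slide":[0.166,0.005,0],"dr":[0,0,-0.86],"gripper":20},{"slide":[0.186,0.005,0],"dr":[0,0,-0.97],"gripper":20},{"slide":[0.202,0.006,0],"dr":[0,0,-1.06],"gripper":20},{"slide":[0.214,0.006,0],"dr":[0,0,-1.12],"gripper":20}]}}

```text
t: 13.22
tcp_pos: [0.4325, 0.0465, 0.2092]
tool_rot: [[-0.911, 0.412, -0.001], [0.412, 0.911, 0.001], [0.002, 0.0, -1.0]]
ft_force: [0.6, 0.0, -2.1]
width: 0.646
```

```bash
python3 - <<'E'
from st import *
rel([.433,.138,.21],182.8)
E
```

```text
t 13.2167 tcp [0.4325 0.0465 0.2092] A 155.64 z [-0.001  0.001 -1.   ] q [-11.2 -23.5 -23.5  90.1   0.   13.1] F [ 0.6  0.  -2.1] w 0.646
slide [ 0.0373  0.0836 -0.0007] dr [ 0.0008 -0.0017 -0.474 ]
```

Emit:
{"fn": "carry_out", "kwargs": {"commands": [{"slide":[0.003,0.007,0],"dr":[0,0,-0.04],"gripper":20},{"slide":[0.008,0.018,0],"dr":[0,0,-0.1],"gripper":20},{"slide":[0.014,0.032,0],"dr":[0,0,-0.18],"gripper":20},{"slide":[0.021,0.046,0],"dr":[0,0,-0.26],"gripper":20},{"slide":[0.027,0.06,0],"dr":[0,0,-0.34],"gripper":20},{"slide":[0.032,0.072,0],"dr":[0,0,-0.41],"gripper":20},{"slide":[0.036,0.08,0],"dr":[0,0,-0.455],"gripper":20},{"slide":[0.0375,0.0835,0],"dr":[0,0,-0.474],"gripper":20},{"slide":[0.0375,0.0835,0.01],"dr":[0,0,-0.474],"gripper":20},{"slide":[0.0375,0.0835,0.03],"dr":[0,0,-0.474],"gripper":20},{"slide":[0.0375,0.0835,0.045],"dr":[0,0,-0.474],"gripper":20},{"slide":[0.0375,0.0835,0.05],"dr":[0,0,-0.474],"gripper":20}]}}

```text
t: 14.22
tcp_pos: [0.4322, 0.1362, 0.1566]
tool_rot: [[-0.999, -0.041, -0.004], [-0.041, 0.999, -0.0], [0.004, -0.0, -1.0]]
ft_force: [-0.4, 0.3, -3.2]
width: 0.644
```

```bash
python3 - <<'E'
from st import *
im=[]
for n in('side','top'):
    p=manip.camera(n);pickle.dump(p,open(n+'_h.pkl','wb'));c=proj(p,[.433,.138,.08])[0].astype(int);print(c)
    im.append(cv2.resize(p['color'][c[1]-50:c[1]+50,c[0]-45:c[0]+45,::-1],None,fx=4.4,fy=5,interpolation=cv2.INTER_CUBIC))
cv2.imwrite('pics/hover.png',np.hstack(im))
E
```

```text
t 14.2167 tcp [0.4322 0.1362 0.1566] A -177.63 z [-0.004 -0.    -1.   ] q [  0.9 -20.2 -26.4  84.   -0.   -1.5] F [-0.4  0.3 -3.2] w 0.644
[257 233]
[197 209]
```

View pics/hover.png

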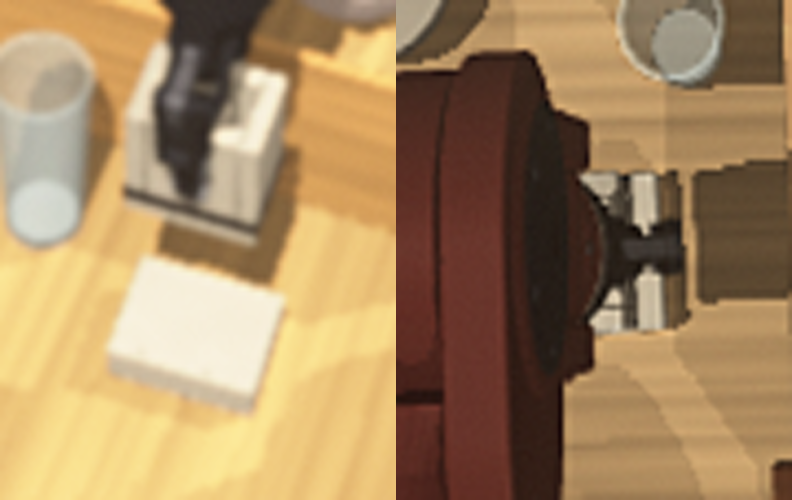

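```bash
python3 - <<'E'
from h import *
p=cam('side_h')
a=p['color'][180:240,225:285,::-1];b=p['color'][225:275,225:300,::-1]
cv2.imwrite('pics/hm.png',cv2.resize(a,None,fx=10,fy=10,interpolation=cv2.INTER_CUBIC))
cv2.imwrite('pics/hb.png',cv2.resize(b,None,fx=10,fy=10,interpolation=cv2.INTER_CUBIC))
E
```

```text
(no output)
```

View pics/hm.png

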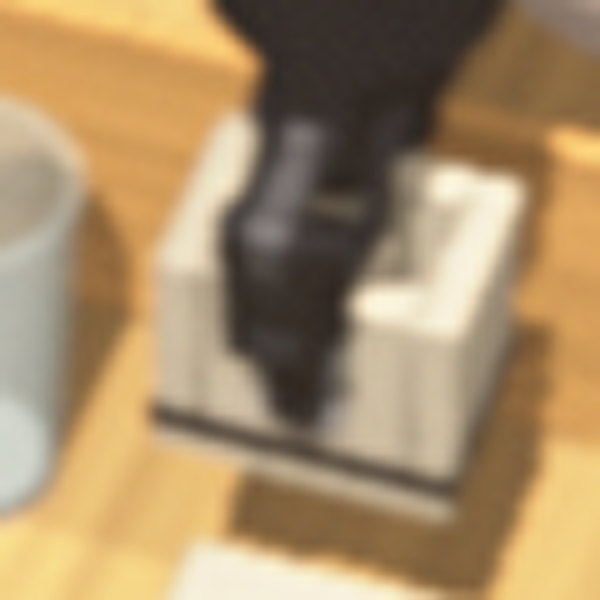

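View pics/hb.png

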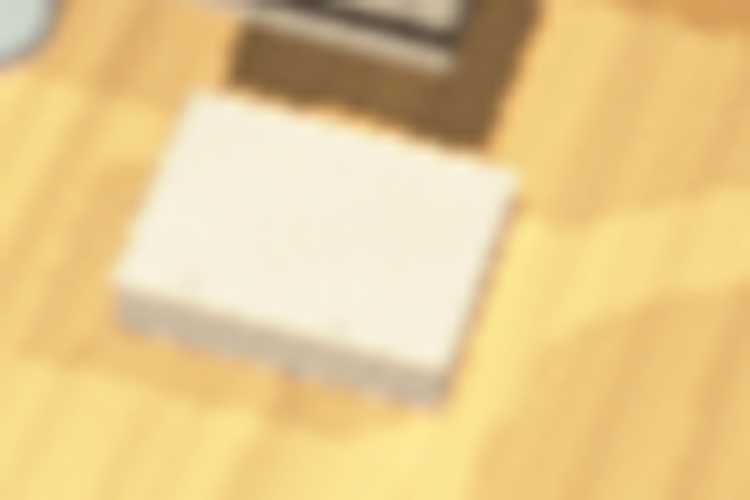

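```bash
cat > fit2.py <<'E'
from h import *
from scipy.optimize import least_squares
def fit(p,lx,ly,H,sg,uv,x0,zfree):
    sg=np.array(sg,float)
    def f_(q):
        c,s=np.cos(q[2]),np.sin(q[2]);x=sg[:,0]*lx/2;y=sg[:,1]*ly/2
        return (proj(p,np.c_[q[0]+c*x-s*y,q[1]+s*x+c*y,sg[:,2]*H+(q[3] if zfree else 0)])-uv).ravel()
    r=least_squares(f_,x0,loss='soft_l1');return r.x,r.fun.reshape(-1,2)
E
python3 - <<'E'
from fit2 import *
p=cam('side_h')
L=lambda o,u:(np.array(u)+.5)/10-.5+np.array(o)
ub=L((225,225),[(118,283),(195,92),(518,170),(445,368),(438,405),(120,320)])
q,r=fit(p,.096,.072,.025,[(1,1,1),(1,-1,1),(-1,-1,1),(-1,1,1),(-1,1,0),(1,1,0)],ub,[.433,.138,.05],0)
print('bat',np.round(q,4),np.degrees(q[2]),np.round(r,1).tolist())
um=L((225,180),[(160,262),(240,118),(523,180),(455,338),(153,432),(450,518)])
S=[(1,1,1),(1,-1,1),(-1,-1,1),(-1,1,1),(1,1,0),(-1,1,0)]
q,r=fit(p,.08,.056,.07,S,um,[.433,.138,.05,.13],1)
print('mould',np.round(q,4),np.degrees(q[2]),np.round(r,1).tolist())
E
```

```text
bat [0.4337 0.1387 0.0584] 3.3474008781715656 [[-0.6, -0.8], [-0.1, -0.8], [0.3, -0.2], [0.4, -0.3], [0.7, 1.6], [-0.8, 1.1]]
mould [0.4412 0.1125 0.0324 0.1057] 1.8584374823246113 [[0.1, -0.5], [-0.6, -0.5], [0.0, 0.8], [0.3, -0.1], [0.7, 0.6], [-0.5, -0.1]]
```

```bash
python3 - <<'E'
from fit2 import *
from fit import fitbox
p=cam('side_h');t=cam('top_h')
L=lambda o,u:(np.array(u)+.5)/10-.5+np.array(o)
um=L((225,180),[(160,262),(240,118),(523,180),(455,338),(153,432),(450,518)])
S=np.array([(1,1,1),(1,-1,1),(-1,-1,1),(-1,1,1),(1,1,0),(-1,1,0)],float)
S[:,2]+=.133/.07
q,r=fit(p,.08,.056,.07,S,um,[.433,.138,.05],0)
print('mould z fixed',np.round(q,4),np.degrees(q[2]),np.round(r,1).tolist())
# model overlays
def box(x,y,yaw,z,lx,ly,H):
    c,s=np.cos(yaw),np.sin(yaw);g=np.array([(a,b,h) for h in(0,1) for a,b in((1,1),(1,-1),(-1,-1),(-1,1))],float)
    X=g[:,0]*lx/2;Y=g[:,1]*ly/2;return np.c_[x+c*X-s*Y,y+s*X+c*Y,z+g[:,2]*H]
ims=[]
for P in(p,t):
    im=cv2.resize(P['color'][:,:,::-1],None,fx=6,fy=6,interpolation=cv2.INTER_CUBIC)
    for b,col in((box(.4322,.1362,np.radians(2.4),.133,.08,.056,.07),(255,0,0)),(box(.433,.138,np.radians(2.9),0,.096,.072,.025),(0,0,255))):
        uv=((proj(P,b)+.5)*6-.5).astype(int)
        for i in range(4):
            for a,c in((i,(i+1)%4),(4+i,4+(i+1)%4),(i,4+i)):cv2.line(im,tuple(uv[a]),tuple(uv[c]),col,1)
    c=(proj(P,[.433,.138,.08])[0]*6).astype(int);ims.append(im[c[1]-280:c[1]+280,c[0]-200:c[0]+200])
cv2.imwrite('pics/ov.png',np.hstack(ims))
E
```

```text
mould z fixed [0.4333 0.1362 0.0314] 1.7966115897906834 [[-0.4, -0.7], [-0.9, -1.2], [0.6, 0.4], [0.7, -0.1], [0.1, 0.8], [-0.2, 0.4]]
```

View pics/ov.png

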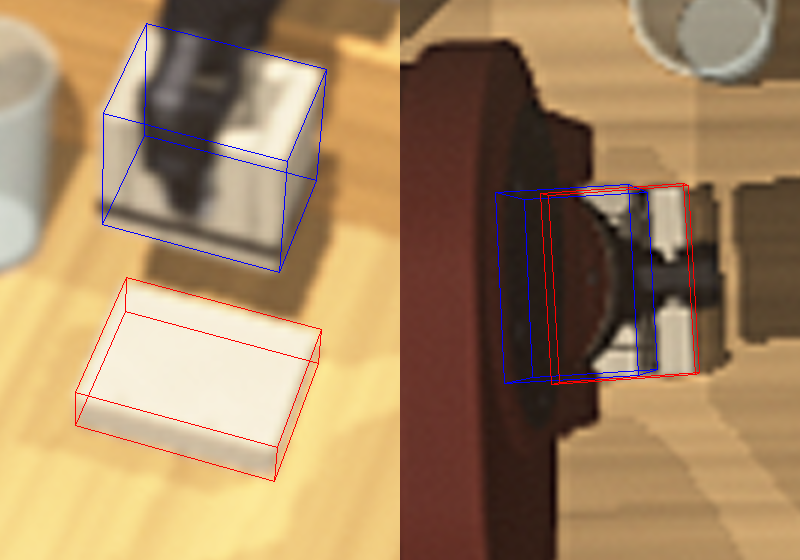

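```bash
python3 - <<'E'
from st import *
rel([.433,.138,.08],182.9)
rel([.433,.138,.0592],182.9)
E
```

```text
t 14.3167 tcp [0.4326 0.1364 0.1583] A -177.59 z [-0.002 -0.    -1.   ] q [  0.9 -20.2 -26.2  84.1  -0.   -1.5] F [ 0.7 -0.5 -1.6] w 0.648
slide [-0.0007  0.0016  0.0783] dr [-0.0001 -0.0023 -0.0086]
slide [-0.0007  0.0016  0.0991] dr [-0.0001 -0.0023 -0.0086]
```

Emit:
{"fn": "carry_out", "kwargs": {"commands": [{"slide":[0,0.001,0.004],"dr":[0,-0.001,-0.004],"gripper":20},{"slide":[0,0.0016,0.012],"dr":[0,-0.002,-0.008],"gripper":20},{"slide":[-0.0005,0.0016,0.022],"dr":[0,-0.002,-0.009],"gripper":20},{"slide":[-0.0005,0.0016,0.034],"dr":[0,-0.002,-0.009],"gripper":20},{"slide":[-0.0005,0.0016,0.046],"dr":[0,-0.002,-0.009],"gripper":20},{"slide":[-0.0005,0.0016,0.057],"dr":[0,-0.002,-0.009],"gripper":20},{"slide":[-0.0005,0.0016,0.066],"dr":[0,-0.002,-0.009],"gripper":20},{"slide":[-0.0005,0.0016,0.073],"dr":[0,-0.002,-0.009],"gripper":20},{"slide":[-0.0005,0.0016,0.077],"dr":[0,-0.002,-0.009],"gripper":20},{"slide":[-0.0005,0.0016,0.078],"dr":[0,-0.002,-0.009],"gripper":20},{"slide":[-0.0005,0.0016,0.078],"dr":[0,-0.002,-0.009],"gripper":20},{"slide":[-0.0005,0.0016,0.078],"dr":[0,-0.002,-0.009],"gripper":20}]}}

```text
t: 15.32
tcp_pos: [0.4342, 0.1386, 0.0822]
tool_rot: [[-0.999, -0.053, 0.003], [-0.053, 0.999, 0.0], [-0.003, -0.0, -1.0]]
ft_force: [0.8, -0.1, -2.3]
width: 0.653
```

```bash
python3 - <<'E'
from st import *
rel([.433,.138,.0592],182.9)
p=manip.camera('side');pickle.dump(p,open('side_n.pkl','wb'))
im=p['color'][200:265,225:300,::-1]
cv2.imwrite('pics/near.png',cv2.resize(im,None,fx=9,fy=9,interpolation=cv2.INTER_CUBIC))
E
```

```text
t 15.3167 tcp [0.4342 0.1386 0.0822] A -176.98 z [ 0.003  0.    -1.   ] q [  1.2 -18.9 -33.1  75.6  -0.   -1.8] F [ 0.8 -0.1 -2.3] w 0.653
slide [ 0.0013 -0.0005  0.023 ] dr [-0.0001  0.0028  0.0022]
```

View pics/near.png

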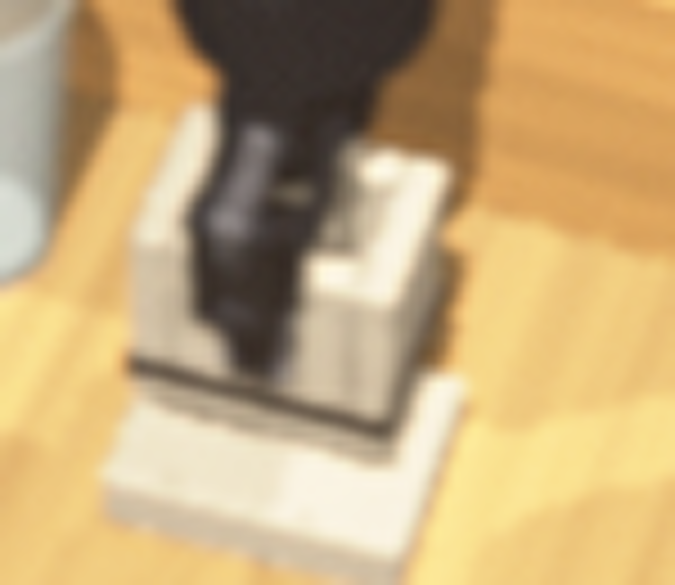

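The mould now sits about 33 mm over the bat (mould foot corner at crop (395,450), bat corner at (400,560)). I'm going down the last stretch slowly.

Emit:
{"fn": "carry_out", "kwargs": {"commands": [{"slide":[0.0003,0,0.003],"dr":[0,0,0],"gripper":20},{"slide":[0.0005,0,0.006],"dr":[0,0,0],"gripper":20},{"slide":[0.0005,0,0.009],"dr":[0,0,0],"gripper":20},{"slide":[0.0005,0,0.012],"dr":[0,0,0],"gripper":20},{"slide":[0.0005,0,0.015],"dr":[0,0,0],"gripper":20},{"slide":[0.0005,0,0.017],"dr":[0,0,0],"gripper":20},{"slide":[0.0005,0,0.018],"dr":[0,0,0],"gripper":20},{"slide":[0.0005,0,0.018],"dr":[0,0,0],"gripper":20},{"slide":[0.0005,0,0.018],"dr":[0,0,0],"gripper":20},{"slide":[0.0005,0,0.018],"dr":[0,0,0],"gripper":20},{"slide":[0.0005,0,0.018],"dr":[0,0,0],"gripper":20},{"slide":[0.0005,0,0.018],"dr":[0,0,0],"gripper":20}]}}

```text
t: 16.37
tcp_pos: [0.4335, 0.1385, 0.0639]
tool_rot: [[-0.999, -0.053, 0.002], [-0.053, 0.999, 0.0], [-0.002, -0.0, -1.0]]
ft_force: [-0.0, 0.4, -2.9]
width: 0.649
```

```bash
python3 - <<'E'
from st import *
rel([.433,.138,.0592],182.9)
ims=[]
def box(x,y,yaw,z,lx,ly,H):
    c,s=np.cos(yaw),np.sin(yaw);g=np.array([(a,b,h) for h in(0,1) for a,b in((1,1),(1,-1),(-1,-1),(-1,1))],float)
    X=g[:,0]*lx/2;Y=g[:,1]*ly/2;return np.c_[x+c*X-s*Y,y+s*X+c*Y,z+g[:,2]*H]
T=s['tcp_pos']
for n in('side','top'):
    P=manip.camera(n);pickle.dump(P,open(n+'_f.pkl','wb'))
    raw=cv2.resize(P['color'][:,:,::-1],None,fx=6,fy=6,interpolation=cv2.INTER_CUBIC);im=raw.copy()
    for b,col in((box(T[0],T[1],np.radians(2.9),T[2]-.0237,.08,.056,.07),(255,0,0)),(box(.433,.138,np.radians(2.9),0,.096,.072,.025),(0,0,255))):
        uv=((proj(P,b)+.5)*6-.5).astype(int)
        for i in range(4):
            for a,c in((i,(i+1)%4),(4+i,4+(i+1)%4),(i,4+i)):cv2.line(im,tuple(uv[a]),tuple(uv[c]),col,1)
    c=(proj(P,[.433,.138,.05])[0]*6).astype(int);k=np.s_[c[1]-200:c[1]+200,c[0]-190:c[0]+190]
    cv2.imwrite(f'pics/fin_{n}.png',np.hstack([raw[k],im[k]]))
E
```

```text
t 16.3667 tcp [0.4335 0.1385 0.0639] A -176.98 z [ 0.002  0.    -1.   ] q [  1.2 -18.3 -34.6  73.6  -0.   -1.8] F [-0.   0.4 -2.9] w 0.649
slide [ 0.0005 -0.0005  0.0047] dr [-0.0001  0.0024  0.0021]
```

View pics/fin_side.png

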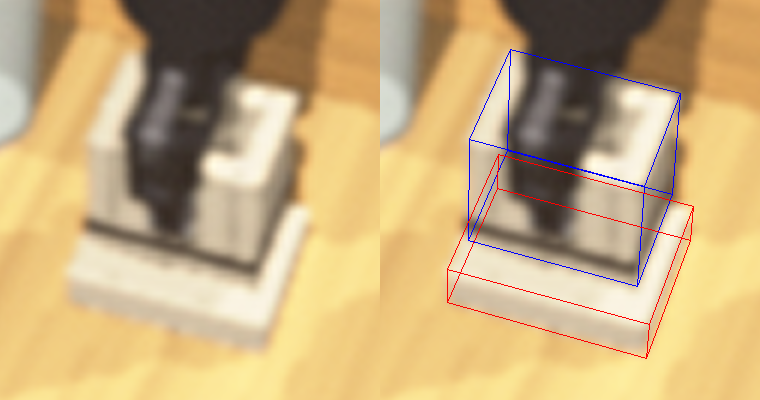

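View pics/fin_top.png

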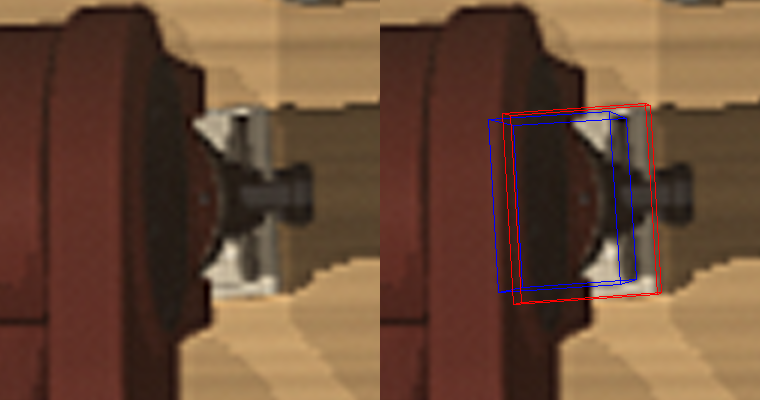

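Emit:
{"fn": "carry_out", "kwargs": {"commands": [{"slide":[0.0002,-0.0002,0.001],"dr":[0,0.001,0.001],"gripper":20},{"slide":[0.0005,-0.0005,0.002],"dr":[0,0.002,0.002],"gripper":20},{"slide":[0.0005,-0.0005,0.003],"dr":[0,0.002,0.002],"gripper":20},{"slide":[0.0005,-0.0005,0.004],"dr":[0,0.002,0.002],"gripper":20},{"slide":[0.0005,-0.0005,0.0048],"dr":[0,0.002,0.002],"gripper":20},{"slide":[0.0005,-0.0005,0.0048],"dr":[0,0.002,0.002],"gripper":20},{"slide":[0.0005,-0.0005,0.0048],"dr":[0,0.002,0.002],"gripper":20},{"slide":[0.0005,-0.0005,0.0048],"dr":[0,0.002,0.002],"gripper":20},{"slide":[0.0005,-0.0005,0.0048],"dr":[0,0.002,0.002],"gripper":20},{"slide":[0.0005,-0.0005,0.0048],"dr":[0,0.002,0.002],"gripper":20}]}}

```text
t: 17.3
tcp_pos: [0.4329, 0.138, 0.059]
tool_rot: [[-0.999, -0.051, 0.0], [-0.051, 0.999, -0.0], [-0.0, -0.0, -1.0]]
ft_force: [0.3, -1.3, -2.7]
width: 0.653
```

```bash
python3 - <<'E'
from st import *
rel([.433,.138,.0592],182.9)
P=manip.camera('side');pickle.dump(P,open('side_z.pkl','wb'))
cv2.imwrite('pics/last.png',cv2.resize(P['color'][200:265,225:300,::-1],None,fx=9,fy=9,interpolation=cv2.INTER_CUBIC))
P=manip.camera('top')
cv2.imwrite('pics/lastt.png',cv2.resize(P['color'][175:245,165:245,::-1],None,fx=8,fy=8,interpolation=cv2.INTER_CUBIC))
E
```

```text
t 17.3 tcp [0.4329 0.138  0.059 ] A -177.09 z [ 0. -0. -1.] q [  1.1 -18.1 -34.9  73.2  -0.   -1.8] F [ 0.3 -1.3 -2.7] w 0.653
slide [-0.0001 -0.     -0.0002] dr [-0.0001  0.0002  0.0002]
```

View pics/last.png

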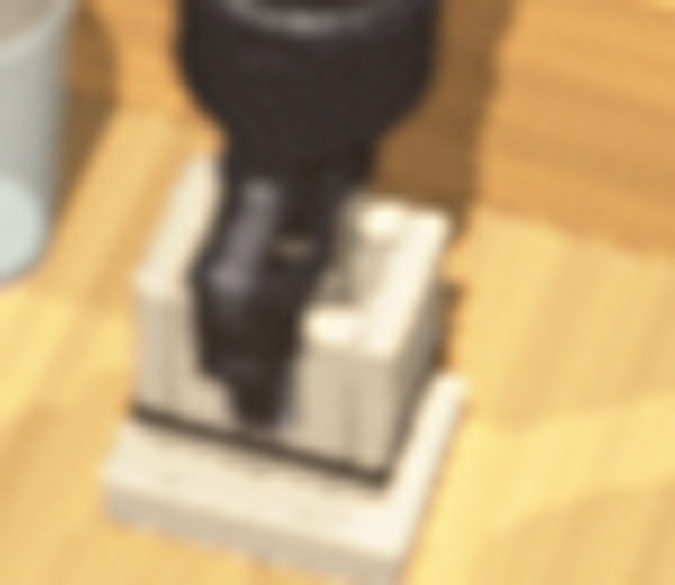

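View pics/lastt.png

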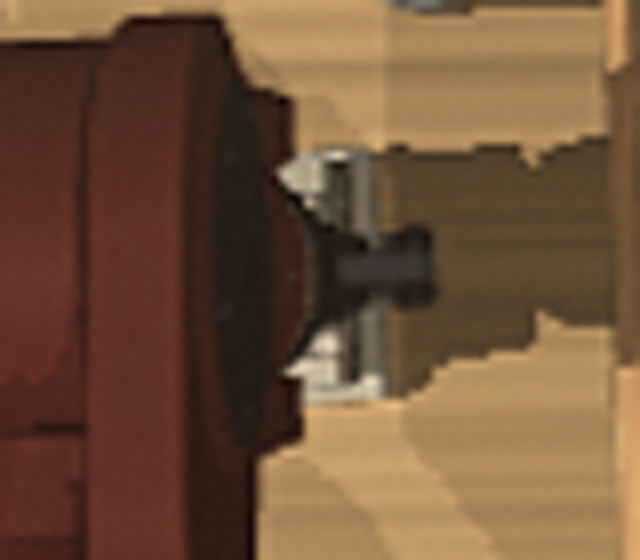

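```bash
python3 - <<'E'
from fit2 import *
p=cam('side_z')
L=lambda u:(np.array(u)+.5)/9-.5+np.array((225,200))
um=L([(140,277),(205,157),(447,213),(393,354)])
for z in(.1053,):
    q,r=fit(p,.08,.056,z,[(1,1,1),(1,-1,1),(-1,-1,1),(-1,1,1)],um,[.433,.138,.05],0);print('mould',np.round(q,4),np.degrees(q[2]),np.round(r,1).tolist())
# bat from unobstructed hover image, top corners only and from original
b=(np.array([(118,283),(195,92),(518,170),(445,368)])+.5)/10-.5+225
for hz in(.025,.0225):
    q,r=fit(cam('side_h'),.096,.072,hz,[(1,1,1),(1,-1,1),(-1,-1,1),(-1,1,1)],b,[.433,.138,.05],0);print('bat',np.round(q,4),np.degrees(q[2]),np.round(r,1).tolist())
E
```

```text
mould [0.4338 0.137  0.0297] 1.7045069859358002 [[-0.5, 0.3], [-0.5, -1.1], [0.8, 0.4], [0.3, -0.0]]
bat [0.433  0.1404 0.0693] 3.9710053803317975 [[-0.6, -0.1], [-0.3, -0.3], [0.2, 0.2], [0.6, 0.2]]
bat [0.4337 0.1385 0.0693] 3.972378454141578 [[-0.5, -0.1], [-0.2, -0.2], [0.2, 0.2], [0.6, 0.1]]
```

```bash
python3 - <<'E'
from h import *
def sat(p):
    h=cv2.cvtColor(p['color'],cv2.COLOR_RGB2HSV);return h[:,:,1].astype(float)
t=cam('top');S=sat(t)
m=np.zeros(S.shape,np.uint8);m[185:236,176:225]=((S[185:236,176:225]<60)&(t['color'][185:236,176:225,0]>115))
n,l,st,ce=cv2.connectedComponentsWithStats(m);k=1+np.argmax(st[1:,4]);M=(l==k).astype(np.uint8);print(st[k],ce[k])
ct=max(cv2.findContours(M,0,cv2.CHAIN_APPROX_NONE)[0],key=len);
box=cv2.boxPoints(cv2.minAreaRect(ct));W=np.array([at_z(t,b,.025)[:2] for b in box]);print('top bat ctr',W.mean(0),'edges',[ (round(np.linalg.norm(W[i]-W[i-1]),4),round(np.degrees(np.arctan2(*(W[i]-W[i-1])[::-1])),2)) for i in range(4)])
cc=at_z(t,ce[k],.025);print('centroid',cc)
def edge(img,cols,r0,r1,sign):
    out=[]
    for c in cols:
        g=np.gradient(cv2.GaussianBlur(img,(1,3),0)[r0(c):r1(c),c])*sign;i=g.argmax()
        w=np.clip(g[max(0,i-1):i+2],0,None);out.append((c,r0(c)+max(0,i-1)+(w*np.arange(len(w))).sum()/w.sum()))
    return np.array(out)
def line(p,e,z,n):
    e=np.array(e);f_=np.polyfit(e[:,0],e[:,1],1);res=e[:,1]-np.polyval(f_,e[:,0]);g=np.abs(res)<1;f_=np.polyfit(e[g,0],e[g,1],1)
    a,b=[at_z(p,(c,np.polyval(f_,c)),z) for c in(e[-1,0],e[0,0])]
    d=b-a;print(n,'yaw',round(np.degrees(np.arctan2(d[1],d[0])),2),'pts',np.round(a[:2],4),np.round(b[:2],4),'rms',res.std().round(2),g.sum())
p=cam('side_h');S=sat(p)
lin=lambda a,b:(lambda c:int(round(a[1]+(b[1]-a[1])*(c-a[0])/(b[0]-a[0]))))
k=lambda X,Y,o=(225,225),s=10:((X+.5)/s-.5+o[0],(Y+.5)/s-.5+o[1])
def run(p,img,A,B,z,sign,n,hw=4):
    f0=lin(A,B);cols=range(int(A[0])+3,int(B[0])-2)
    line(p,edge(img,cols,lambda c:f0(c)-hw,lambda c:f0(c)+hw+1,sign),z,n)
G=p['color'].astype(float).mean(2)
run(p,S,k(195,92),k(518,170),.025,-1,'bat back top edge')
run(p,G,k(118,283),k(445,368),.025,-1,'bat front top edge',3)
run(p,S,k(120,320),k(438,405),0,1,'bat base front',3)
for nm,o,s,a,b in(('side_h',(225,180),10,(153,412),(452,490)),('side_z',(225,200),9,(135,408),(382,483))):
    q=cam(nm);g=q['color'].astype(float).mean(2)
    zz=(.1346 if nm=='side_h' else .0353)+.0155
    A,B=k(*a,o,s),k(*b,o,s);f0=lin(A,B);e=[]
    for c in range(int(A[0])+2,int(B[0])-1):
        w=np.clip(170-g[f0(c)-3:f0(c)+4,c],0,None)
        if 236<c-0*1 and abs(c-(255.5))<0:continue
        e.append((c,f0(c)-3+(w*np.arange(7)).sum()/w.sum()))
    line(q,e,zz,nm+' band')
E
```

```text
[188 194  25  32 703] [200.03840683 209.50071124]
top bat ctr [0.43256534 0.13785196] edges [(np.float64(0.0933), np.float64(3.12)), (np.float64(0.0702), np.float64(-87.49)), (np.float64(0.0933), np.float64(-177.12)), (np.float64(0.0699), np.float64(92.47))]
centroid [0.43255554 0.13699299 0.025     ]
bat back top edge yaw 3.74 pts [0.3981 0.1014] [0.4742 0.1064] rms 0.19 27
bat front top edge yaw 3.38 pts [0.3923 0.1753] [0.4689 0.1798] rms 0.19 28
bat base front yaw 3.83 pts [0.3958 0.1705] [0.4706 0.1755] rms 0.22 27
side_h band yaw 1.88 pts [0.3979 0.1679] [0.4678 0.1702] rms 0.51 25
side_z band yaw 3.03 pts [0.3993 0.1669] [0.467  0.1705] rms 0.52 23
```

```bash
python3 - <<'E'
from st import *
print(manip.hand_in())
E
```

```text
t 17.4 tcp [0.4329 0.138  0.059 ] A -177.09 z [ 0. -0. -1.] q [  1.1 -18.1 -34.9  73.2  -0.   -1.8] F [ 0.1  0.1 -2.2] w 0.648
the job is handed in; nothing more can be done
None
```

I did the whole job and handed it in at 17.4 s. The arm is holding the mould over the off-white bat, not touching it.

- **Tipping:** I gripped the off-white, banded mould across its 56 mm width at 60 N. I tipped it to 45° with its mouth over the bowl and held it there about 2.5 s; the largest tilt reading was 45.3°. Then I levelled it to 0.1°.
- **Carrying:** I carried it level over the splash board. Its foot was about 65 mm above the board's top edge.
- **Height:** The mould's foot is about 10 mm above the bat top. This comes from the arm's position and the stated 25 mm bat height. An early camera fit put the bat top nearer 22 mm, so the gap could be up to about 13 mm.
- **Centring:** The cameras agree within about 1 mm along the bat. Across it, the edge fit shows about 0 mm. A rougher corner fit showed an offset of 1.5–3.4 mm, which I put down to blurred corners.
- **Parallel:** The mould is turned about 3.0°. The bat reads 2.9° from the top camera and 3.4–3.8° from the side, so they differ by less than 1°. The rougher corner fit had shown about 2.3°.
- **Contact:** The force at the wrist at the end was about 2–3 N, which is just the mould's weight. I saw no contact with the board, bat or other items, but I did not measure the other items again at the end.

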